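Draw a telescoping paint-pad handle out to its second stop and hold it

TASK

Lay the telescoping handle down into the two saddles of the bench holder, its collar between the saddles and its black sliding grip sticking out past the holder's right-hand end (seen from the robot). Then squeeze the grip so that the button in its near side is pressed in, and draw the grip straight out of the tube, past the first stop to the second one at full length, so that the inner tube can be wiped clean. It springs back if let go, so finish while still holding the grip fully drawn out, with the handle lying home in the holder; do not knock the paint pot, the small tin or the tape roll.

Things in the scene. Friction and masses are not known exactly. Their poses are not given: they have to be found in the camera images.
- handle_mid (a point): Loose telescoping handle: 30 x 30 mm aluminium tube, 220 mm long, whole 0.38 kg. Point on its axis, 15 mm above its underside: where to pick it up. y runs along it, x across, z up. Grip at -y. From here: tube mouth at y -125, black collar (46 wide, 34 high, 8 thick) at y -53, end of steel tip at y +141 mm. Centre of mass 24 mm to -y.
- grip_mid (a point): Centre of the black sliding grip (34 wide, 28 high, 62 mm long), on the axis; axes as handle_mid, 170 mm to -y of it when shut. A grey button (22 along y, 18 mm high) stands 5 mm out of its -x side here: fingers closed across x here press it. The catch frees once it is over 3 mm in; keep squeezing while drawing the grip to -y.
- handle_slide (a joint): How far the grip is drawn out, m: 0 shut, 0.060 first stop (a notch, locks only if the button comes out there), 0.120 second stop (hard end of travel, no catch). A return spring pulls back with 3 N when shut, 8 N at the second stop. A dark band on the steel inner tube comes out of the tube's mouth at each stop.
- release_button (a joint): How far the button is pressed in, m: 0 out, 0.005 flush with the flank, 0.006 fully in. Its spring takes 3 N to start and 8 N to go fully in.
- holder_seat (a point): Fixed grey holder: base 62 x 185 x 10 mm, two open U saddles 25 mm long, centred at y -77.5 and +62.5 mm from here; channel 34 mm wide, floor 30 mm above the worktop, flared mouth up to 62 mm. Point 45 mm above the worktop: handle_mid comes here, same axes (grip at -y, robot's right), when home. The collar then has 8 mm play before the -y saddle takes the pull.
- pot: Bystander: colour tester pot, 49 mm across, 60 mm high; origin at the centre of its underside.
- tin: Bystander: small paint tin, 60 mm across, 55 mm high; origin at the centre of its underside.
- tape: Bystander: masking tape roll lying flat, 90 mm across, 19 mm high; origin at the centre of its underside.
There are look-alikes about, which are no part of the job. What is shaped like the part that bears holder_seat but pink is not meant.

How it is judged:
By the outcome, as a careful person would: the job done as asked, in the order asked, and still so for the second after the job is handed in, while the arm keeps its last pose, push and grip.
It also fails if it takes over 51 s, if anything falls off the work surface, if the arm or the gripper's body presses on something with over 40 N, if the wrist force passes 120 N, or if a joint passes its speed limit or range.

ROBOT

A 6-joint arm with a two-finger parallel gripper is mounted at the origin on a cart in front of the work surface, level with it; the furniture and walls round the work are solid. World frame = base frame: x ahead of the robot, y to its left, z up, the work surface at z = 0. Lengths are in m, angles in degrees, forces in N, time in s.
With the tool pointing down it reaches from about 0.4 to 0.825 m from the base axis. Payload 7 kg.
Tool frame: the origin (TCP) lies midway between the tips of the shut fingers; the grasp point (between the pads) lies 19 mm behind it; z points along the fingers, y is the line along which they close (so a half turn about z gives the same grasp; the last joint's range is limited). The gripper opens to 88 mm and grips with 3 to 60 N. Pads are 19 mm wide; open, the fingers measure 130 mm over their backs; the gripper's body (78 mm by 193 mm) begins 47 mm behind the grasp point.
Start: joints at [-58.837, 20.546, 0.682, 0, -70.136, -16.507], TCP at [0.171, -0.653, 0.195] pointing down, gripper open.
Joint ranges: [-176.03, 176.03], [-82.01, 121.73], [-58.28, 71.71], [-173.87, 95.51], [-174.79, -0.11], [-173.66, 173.66]. Speed limits (degrees/s): [136.94, 136.94, 172.46, 180, 180, 180].

INTERFACE

Orientations are given as [roll, pitch, yaw] about the fixed x, y, z axes, in that order (R = Rz(yaw) Ry(pitch) Rx(roll)).
In Python, from plant import telemetry, viewer, workorder gives the robot as it stands. The module is installed in compiled form; this text tells all that it offers.
- The arm moves only by the tool carry_out, never from a script. Its argument "rows" is a list of rows, each a list of 6 numbers: the shift along the tool's x, y, z in m, then the turn, a rotation vector about the tool's x, y, z in rad. In form: [[tx, ty, tz, ax, ay, az], ...]. A call has 1 to 8 rows; each row is the pose to reach, as a shift and turn from the pose commanded when the call began, along the tool's axes at that moment; what a row does not reach only later rows make up. A row lasts 1/8 s, in which the tool goes at most 62.5 mm and 10.7 degrees, less where a joint would pass 70% of its speed; a pose out of reach is approached as far as the arm can. A call with a gripper value outside its range is refused whole. "grip" is the gripper's target within -1 to 1 (fully open at 1, half-way at 0, shut at -1), set as the call begins (left out, the last holds). The fingers move at their own pace and stop on an object; the grip force is fixed at half the most. Time passes only in rows, so rows that repeat a pose let the fingers close. It gives the time, the measured TCP pose, the force, the opening and the grip force at its end, in the units of the state.
- telemetry.get_obs(): the state, without advancing time (a new reading comes with each control period).
- viewer.snapshot(name): name is "side" or "top"; returns the picture (400x640x3 uint8, red, green, blue); there is no depth.
- viewer.camera_info(name): a dict with "intrinsics" (3x3 intrinsics, pixels), "extrinsics" (4x4, takes a point from camera to world coordinates). Camera axes: x right, y down, z forward; pixel columns grow to the right and rows downward; lengths in m; the calibration is good to about 2 mm. A picture is of the moment at which its call begins. camera_info takes no time and is no camera call.
- workorder.close_job(): hands the job in; it is judged then, once.
The state is a dict: "clock": time; "joint_pos": joint angles; "qvel": joint speeds; "tau": joint torques, N m; "tool_pos": TCP position; "orientation": TCP orientation; "force": force on the tool from outside, world axes, zero at the start; "moment": the same for the moment, N m; "opening": finger opening in m; "gripper_force": force on a finger pad.
Only numpy, scipy, OpenCV 4.12 (cv2) and the standard library are available. Lean on these libraries where they do the work, as an engineer would, in place of code of your own. Each camera call takes 0.05 s, during which the arm holds its last target. There are 200 camera calls.

## Working session

There is one attempt and no reset: what is moved stays moved. The work goes in short steps, Python scripts to look and compute and a tool call to move; the robot and the scene stay as the last step left them, time stands still between calls to the robot, and variables do not carry over. Pictures are saved under pics/ and viewed, at most 13 in all, crops included, and the job is handed in when it is done.

Besides the shell and the picture viewer there is one more tool, called by a JSON object that holds its "op" and its "data". carry_out: Moves the arm, as the interface text tells. Its arguments: {"type":"object","properties":{"rows":{"type":"array"},"grip":{"type":"number"}},"required":["rows"]}

```bash
mkdir -p pics; cat > h.py <<'E'
import numpy as np,cv2
from plant import telemetry, viewer, workorder
def snap(n,f):
    im=viewer.snapshot(n); cv2.imwrite('pics/'+f,cv2.cvtColor(im,cv2.COLOR_RGB2BGR)); return im
def ray(n,uv,z):
    c=viewer.camera_info(n);K=np.array(c['intrinsics']);T=np.array(c['extrinsics'])
    d=T[:3,:3]@np.linalg.solve(K,[uv[0],uv[1],1]);o=T[:3,3]
    return o+d*(z-o[2])/d[2]
def proj(n,p):
    c=viewer.camera_info(n);K=np.array(c['intrinsics']);T=np.array(c['extrinsics'])
    q=K@(T[:3,:3].T@(np.array(p)-T[:3,3]));return q[:2]/q[2]
E
python3 - <<'E'
from h import *
a=snap('side','s0.png');b=snap('top','t0.png')
for n in('side','top'):
    c=viewer.camera_info(n);print(n,np.round(c['intrinsics'],1).tolist(),np.round(c['extrinsics'],3).tolist())
o=telemetry.get_obs();print({k:np.round(v,3).tolist() for k,v in o.items()})
E
```

```text
side [[468.9, 0.0, 322.3], [0.0, 468.9, 203.0], [0.0, 0.0, 1.0]] [[-1.0, 0.013, 0.014, 0.495], [-0.005, 0.552, -0.834, 1.099], [-0.018, -0.834, -0.552, 0.786], [0.0, 0.0, 0.0, 1.0]]
top [[495.6, 0.0, 319.1], [0.0, 495.6, 200.6], [0.0, 0.0, 1.0]] [[0.018, -0.989, 0.149, 0.256], [-1.0, -0.02, -0.01, 0.005], [0.013, -0.149, -0.989, 1.666], [0.0, 0.0, 0.0, 1.0]]
{'clock': 0.1, 'joint_pos': [-58.836, 20.587, 0.64, -0.019, -70.136, -16.508], 'qvel': [-0.041, -0.146, 0.208, 0.11, -0.043, -0.045], 'tau': [-0.002, -58.416, 29.375, 7.015, 0.01, -0.0], 'tool_pos': [0.171, -0.653, 0.194], 'orientation': [179.915, -0.007, -165.35], 'force': [0.064, 0.347, -0.457], 'moment': [-0.007, 0.049, -0.003], 'gripper_force': 0.0, 'opening': 0.088}
```

View pics/t0.png

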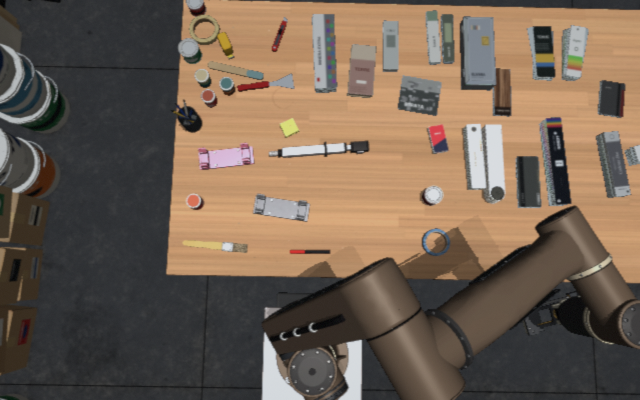

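View pics/s0.png

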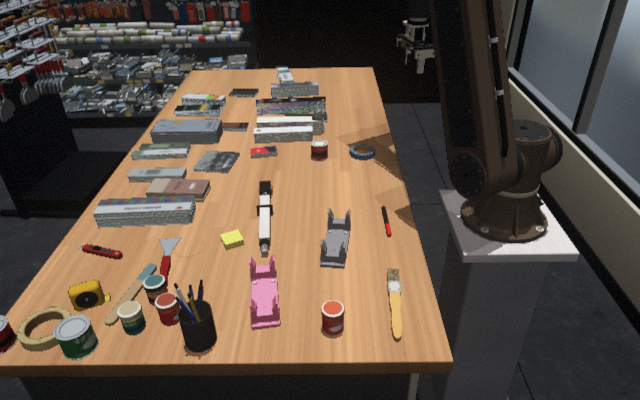

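Top view: the handle lies at about (270–368, 150), grip to the right. There are two holder candidates: grey at (281, 207) and pink at (226, 157). Grey fits the description, pink is excluded. The pot is at (194, 201), the tin at (433, 195) and the tape at (435, 241). I'll confirm in one enlarged crop.

```bash
python3 - <<'E'
from h import *
b=cv2.imread('pics/t0.png');s=cv2.imread('pics/s0.png')
c1=cv2.resize(b[135:225,245:375],None,fx=5,fy=5,interpolation=cv2.INTER_CUBIC)
c2=cv2.resize(s[175:275,240:365],None,fx=5,fy=5,interpolation=cv2.INTER_CUBIC)
cv2.imwrite('pics/c1.png',c1);cv2.imwrite('pics/c2.png',c2)
E
```

```text
(no output)
```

View pics/c1.png

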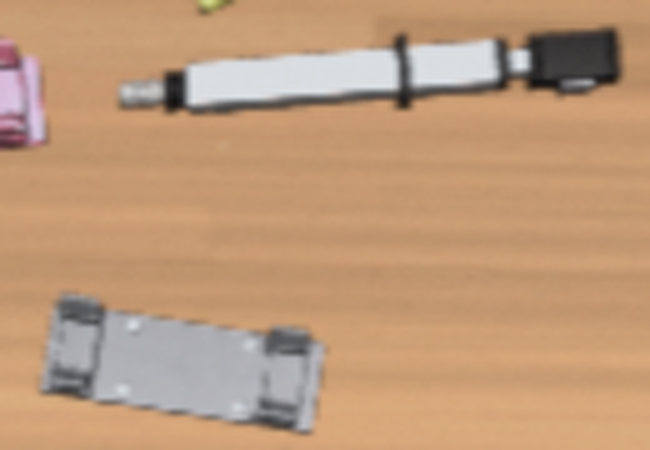

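View pics/c2.png

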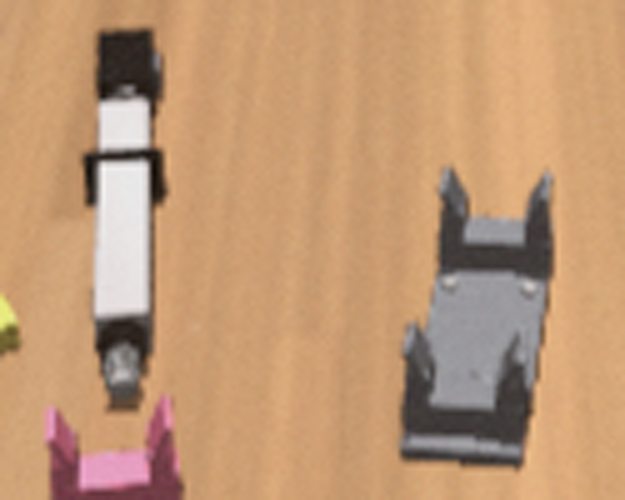

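```bash
python3 - <<'E'
from h import *
T=lambda u,v,z:ray('top',(245+(u+.5)/5-.5,135+(v+.5)/5-.5),z)
S=lambda u,v,z:ray('side',(240+(u+.5)/5-.5,175+(v+.5)/5-.5),z)
P=lambda n,p:print(n,np.round(p*1000,1))
for n,u,v,z in [('tubeL',187,84,.032),('tubeR',500,63,.032),('collar',402,70,.034),('gripend',617,54,.031),('tip',120,94,.017),
 ('floorL',78,345,.03),('floorR',283,378,.03),('baseLbot',42,390,.01),('baseRbot',312,432,.01),('baseRtop',325,345,.01),('baseLtop',58,300,.01)]: P('T '+n,T(u,v,z))
for n,u,v,z in [('tubeL',122,318,.032),('tubeR',124,98,.032),('collartop',124,152,.034),('gripend',127,31,.031),('tip',124,400,.005),
 ('floorRend far -y',496,220,.03),('floorR near',496,243,.03),('floorL near',470,408,.03),('floorL',465,385,.03),('hornR l',447,170,.062),('hornR r',548,175,.062),('hornL l',411,327,.062),('hornL r',517,335,.062),('base l',403,445,.01),('base r',522,460,.01)]: P('S '+n,S(u,v,z))
for n,uv,z in[('pot',(194,201),.06),('tin',(433,195),.055),('tape',(435,241),.019)]:P(n,ray('top',uv,z))
E
```

```text
T tubeL [667.8 117.1  32. ]
T tubeR [686.9 -94.6  32. ]
T collar [680.1 -28.2  34. ]
T gripend [ 695.1 -174.2   31. ]
T tip [663.6 163.6  17. ]
T floorL [488.3 184.6  30. ]
T floorR [468.8  47.5  30. ]
T baseLbot [460.1 209.8  10. ]
T baseRbot [435.3  27.8  10. ]
T baseRtop [494.4  20.3  10. ]
T baseLtop [521.6 201.4  10. ]
S tubeL [667.2 124.9  32. ]
S tubeR [689.4 -90.9  32. ]
S collartop [682.6 -29.2  34. ]
S gripend [ 696.3 -171.3   31. ]
S tip [664.7 159.4   5. ]
S floorRend far -y [468.8  37.6  30. ]
S floorR near [469.3  59.3  30. ]
S floorL near [485.6 198.7  30. ]
S floorL [487.9 180.7  30. ]
S hornR l [495.6  34.7  62. ]
S hornR r [440.5  40.8  62. ]
S hornL l [514.6 173.8  62. ]
S hornL r [461.9 181.2  62. ]
S base l [519.4 202.9  10. ]
S base r [460.2 215.2  10. ]
pot [488.4 397.5  60. ]
tin [ 524.7 -387.1   55. ]
tape [ 375.6 -400.    19. ]
```

The crop confirms the grey holder, with its saddles nearer the robot than the handle. The handle's grip is at the right with its button on the near side. In world coordinates:
- **handle_mid:** about (0.676, 0.024), turned +5.5°.
- **holder_seat:** about (0.4795, 0.124), turned −7.8°.

I'll set out above the handle's centre of mass.

```bash
cat >> h.py <<'E'
from scipy.spatial.transform import Rotation as Ro
def to(x,y,z,yaw):
    o=telemetry.get_obs();R=Ro.from_euler('xyz',o['orientation'],degrees=True)
    W=Ro.from_euler('xyz',[180,0,yaw],degrees=True)
    print('to',np.round(R.inv().apply(np.array([x,y,z])-o['tool_pos']),4),np.round((R.inv()*W).as_rotvec(),4))
def st():
    o=telemetry.get_obs();print(round(o['clock'],2),np.round(o['tool_pos'],4),np.round(o['orientation'],2),np.round(o['force'],1),round(o['opening'],4),round(o['gripper_force'],1),np.round(o['joint_pos'],0))
E
python3 -c "
from h import *
to(.678,.004,.14,-84.5)"
```

```text
to [-0.6569  0.5068  0.0544] [ 1.3000e-03  9.0000e-04 -1.4111e+00]
```

{"op": "carry_out", "data": {"rows": [[-0.044, 0.034, 0, 0, 0, -0.094], [-0.088, 0.068, 0, 0, 0, -0.188], [-0.132, 0.102, 0, 0, 0, -0.282], [-0.176, 0.136, 0, 0, 0, -0.376], [-0.22, 0.17, 0, 0, 0, -0.47], [-0.264, 0.204, 0, 0, 0, -0.564], [-0.308, 0.238, 0, 0, 0, -0.658], [-0.352, 0.272, 0, 0, 0, -0.752]], "grip": 1}}

```text
clock: 1.1
tool_pos: [0.4432, -0.2991, 0.1945]
orientation: [180.0, 0.0, -122.1]
force: [1.8, -1.4, 0.3]
opening: 0.0876
gripper_force: 0.0
```

```bash
python3 -c "
from h import *
st();to(.678,.004,.14,-84.5)"
```

```text
1.1 [ 0.4432 -0.2991  0.1945] [ 179.99    0.   -122.08] [ 1.8 -1.4  0.3] 0.0876 0.0 [-13.   7. -17.  -0. -66. -19.]
to [-0.3815 -0.038   0.0545] [ 1.000e-04  1.000e-04 -6.559e-01]
```

{"op": "carry_out", "data": {"rows": [[-0.054, -0.005, 0.004, 0, 0, -0.094], [-0.108, -0.01, 0.01, 0, 0, -0.188], [-0.162, -0.016, 0.02, 0, 0, -0.282], [-0.216, -0.022, 0.03, 0, 0, -0.376], [-0.27, -0.028, 0.04, 0, 0, -0.47], [-0.324, -0.033, 0.05, 0, 0, -0.564], [-0.3815, -0.038, 0.0545, 0, 0, -0.656], [-0.3815, -0.038, 0.0545, 0, 0, -0.656]]}}

```text
clock: 2.1
tool_pos: [0.6794, 0.0047, 0.1379]
orientation: [179.9, -0.0, -84.4]
force: [-0.9, -0.6, 0.4]
opening: 0.0878
gripper_force: 0.0
```

```bash
python3 - <<'E'
from h import *
st();to(.678,.004,.003,-84.5)
a=snap('side','s1.png')
c=cv2.resize(cv2.imread('pics/s1.png')[130:280,200:370],None,fx=4,fy=4,interpolation=cv2.INTER_CUBIC);cv2.imwrite('pics/c3.png',c)
E
```

```text
2.1 [0.6794 0.0047 0.1379] [ 1.7988e+02 -1.0000e-02 -8.4420e+01] [-0.9 -0.6  0.4] 0.0878 0.0 [ 17.  23.  -3.  -0. -64. -11.]
to [0.0005 0.0012 0.1349] [ 0.0022 -0.0002  0.0014]
```

View pics/c3.png

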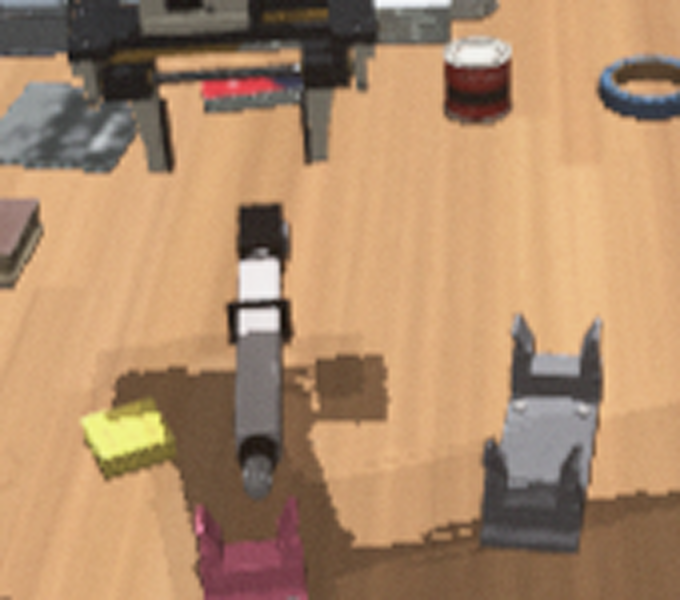

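The side crop shows the open fingers at (158, 170) and (317, 160), straddling the handle's line. The holder, tin and tape are well clear. Descend and grip.

{"op": "carry_out", "data": {"rows": [[0, 0, 0.04, 0, 0, 0], [0, 0.001, 0.08, 0, 0, 0], [0, 0.001, 0.11, 0, 0, 0], [0, 0.001, 0.127, 0, 0, 0], [0, 0.001, 0.134, 0, 0, 0], [0, 0.001, 0.134, 0, 0, 0]]}}

```text
clock: 2.9
tool_pos: [0.6775, 0.0012, 0.0066]
orientation: [-180.0, -0.0, -84.7]
force: [1.1, -0.4, 1.0]
opening: 0.0876
gripper_force: 0.0
```

{"op": "carry_out", "data": {"rows": [[0, 0, 0, 0, 0, 0], [0, 0, 0, 0, 0, 0], [0, 0, 0, 0, 0, 0], [0, 0, 0, 0, 0, 0], [0, 0, 0, 0, 0, 0], [0, 0, 0, 0, 0, 0]], "grip": -1}}

```text
clock: 3.65
tool_pos: [0.6772, 0.0014, 0.006]
orientation: [180.0, -0.0, -84.7]
force: [0.9, -0.3, -0.4]
opening: 0.0334
gripper_force: 0.0
```

```bash
python3 -c "
from h import *
st()"
```

```text
3.65 [0.6772 0.0014 0.006 ] [180.    -0.   -84.67] [ 0.9 -0.3 -0.4] 0.0334 0.0 [ 17.  30. -11.   0. -49. -11.]
```

{"op": "carry_out", "data": {"rows": [[0, 0, 0, 0, 0, 0], [0, 0, 0, 0, 0, 0], [0, 0, 0, 0, 0, 0], [0, 0, -0.01, 0, 0, 0], [0, 0, -0.03, 0, 0, 0], [0, 0, -0.06, 0, 0, 0], [0, 0, -0.09, 0, 0, 0], [0, 0, -0.1, 0, 0, 0]]}}

```text
clock: 4.65
tool_pos: [0.6786, 0.0017, 0.1091]
orientation: [-179.8, 0.0, -84.7]
force: [0.9, -1.0, 0.4]
opening: 0.0006
gripper_force: 0.0
```

```bash
python3 - <<'E'
from h import *
st()
snap('top','t1.png');a=snap('side','s2.png')
c=cv2.resize(cv2.imread('pics/s2.png')[130:280,200:370],None,fx=4,fy=4,interpolation=cv2.INTER_CUBIC);
d=cv2.resize(cv2.imread('pics/t1.png')[100:220,240:400],None,fx=4,fy=4,interpolation=cv2.INTER_CUBIC)
cv2.imwrite('pics/c4.png',c);cv2.imwrite('pics/c5.png',d)
E
```

```text
4.65 [0.6786 0.0017 0.1091] [-1.7977e+02  2.0000e-02 -8.4650e+01] [ 0.9 -1.   0.4] 0.0006 0.0 [ 17.  24.  -5.   0. -60. -11.]
```

View pics/c4.png

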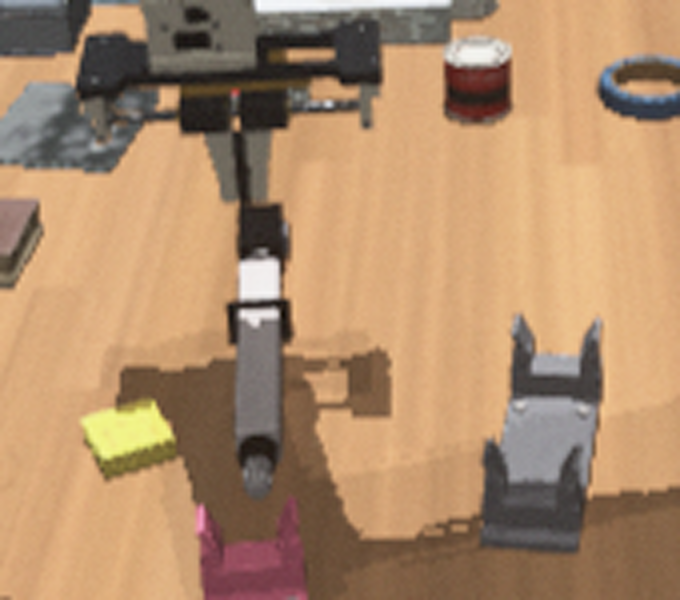

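```bash
python3 - <<'E'
from h import *
for n,(u0,v0) in(('side',(200,130)),('top',(240,100))):
    for p in [(.6786,.0017,.109),(.6786,.0017,.006),(.676,.024,.03),(.171,-.653,.195)]:
        q=proj(n,p);print(n,p,np.round(q,1),'crop',np.round((q-[u0,v0])*4))
E
```

```text
side (0.6786, 0.0017, 0.109) [262.3 188.6] crop [249. 234.]
side (0.6786, 0.0017, 0.006) [265.5 219.1] crop [262. 356.]
side (0.676, 0.024, 0.03) [264.8 216.7] crop [259. 347.]
side (0.171, -0.653, 0.195) [412.8  76.9] crop [ 851. -212.]
top (0.6786, 0.0017, 0.109) [316.3 143. ] crop [305. 172.]
top (0.6786, 0.0017, 0.006) [316.1 150.9] crop [304. 204.]
top (0.676, 0.024, 0.03) [309.6 149.7] crop [278. 199.]
top (0.171, -0.653, 0.195) [537.2 308.6] crop [1189.  834.]
```

View pics/c5.png

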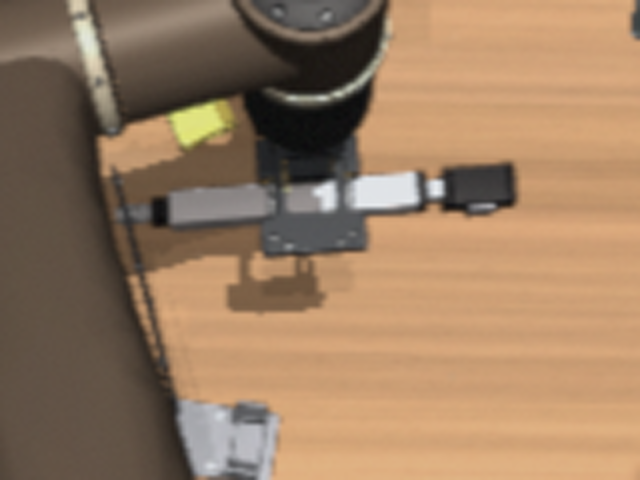

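The fingers closed above the tube and the handle didn't move. In the side crop the shut tips are at (240, 198), but the reported TCP projects to (249, 234). So the real tips sit about 30 mm higher than reported. I'll reopen and go lower while watching the force.

{"op": "carry_out", "data": {"rows": [[0, 0, 0, 0, 0, 0], [0, 0, 0, 0, 0, 0], [0, 0, 0, 0, 0, 0], [0, 0, 0, 0, 0, 0], [0, 0, 0, 0, 0, 0], [0, 0, 0, 0, 0, 0], [0, 0, 0, 0, 0, 0], [0, 0, 0, 0, 0, 0]], "grip": 1}}

```text
clock: 5.75
tool_pos: [0.6773, 0.0014, 0.1061]
orientation: [-180.0, -0.0, -84.7]
force: [-0.4, 0.0, -0.1]
opening: 0.0749
gripper_force: 0.0
```

{"op": "carry_out", "data": {"rows": [[0, 0, 0.03, 0, 0, 0], [0, 0, 0.06, 0, 0, 0], [0, 0, 0.08, 0, 0, 0], [0, 0, 0.09, 0, 0, 0], [0, 0, 0.1, 0, 0, 0], [0, 0, 0.105, 0, 0, 0], [0, 0, 0.11, 0, 0, 0]]}}

```text
clock: 6.62
tool_pos: [0.6777, 0.0015, -0.0036]
orientation: [-179.9, 0.0, -84.7]
force: [0.8, -0.0, -0.1]
opening: 0.0876
gripper_force: 0.0
```

```bash
python3 - <<'E'
from h import *
st()
s0=cv2.imread('pics/s0.png').astype(int);snap('side','s3.png');s=cv2.imread('pics/s3.png').astype(int)
d=np.abs(s-s0).sum(2)>60
# finger columns: lowest tip per column, ignoring soft shadow: need gray & changed strongly
o=np.array(telemetry.get_obs()['tool_pos'])
for sg in(1,-1):
    for dz in(0,.03):
        p=o+[sg*.05,sg*.005,dz];print(sg,dz,np.round(proj('side',p),1))
E
```

```text
6.62 [ 0.6777  0.0015 -0.0036] [-1.7994e+02  1.0000e-02 -8.4670e+01] [ 0.8 -0.  -0.1] 0.0876 0.0 [ 17.  31. -12.   0. -48. -11.]
1 0 [248.8 223.2]
1 0.03 [247.7 214.6]
-1 0 [283.7 220.7]
-1 0.03 [283.  212.2]
```

```bash
python3 - <<'E'
from h import *
cv2.imwrite('pics/c6.png',cv2.resize(cv2.imread('pics/s3.png')[150:250,220:320],None,fx=6,fy=6,interpolation=cv2.INTER_CUBIC))
E
```

```text
(no output)
```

View pics/c6.png

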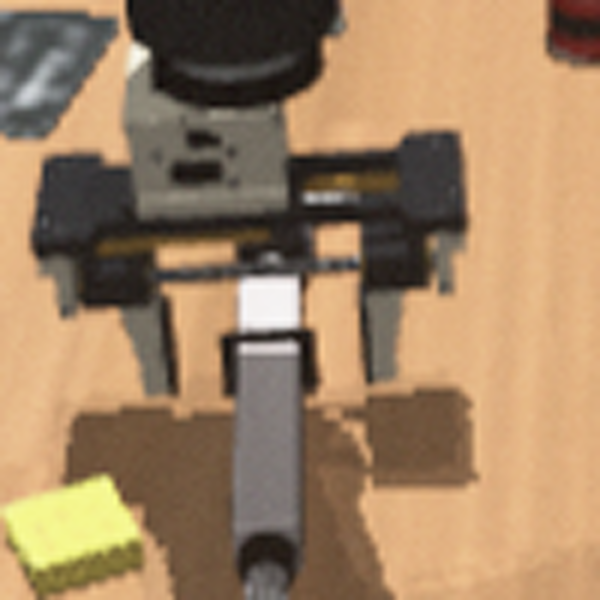

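The tips show at about (160, 395) and (380, 380) in the crop, centred on the tube and clear of the collar at y ≈ 350. They are still about 20 mm above the table, so lower gently.

{"op": "carry_out", "data": {"rows": [[0, 0, 0.006, 0, 0, 0], [0, 0, 0.012, 0, 0, 0], [0, 0, 0.016, 0, 0, 0], [0, 0, 0.018, 0, 0, 0], [0, 0, 0.018, 0, 0, 0]]}}

```text
clock: 7.3
tool_pos: [0.6772, 0.0014, -0.0221]
orientation: [180.0, -0.0, -84.7]
force: [-0.8, -0.3, -0.9]
opening: 0.0879
gripper_force: 0.0
```

{"op": "carry_out", "data": {"rows": [[0, 0, 0.001, 0, 0, 0], [0, 0, 0.002, 0, 0, 0], [0, 0, 0.003, 0, 0, 0]]}}

```text
clock: 7.68
tool_pos: [0.6773, 0.0014, -0.0249]
orientation: [-180.0, 0.0, -84.7]
force: [0.6, 0.5, 0.2]
opening: 0.0875
gripper_force: 0.0
```

{"op": "carry_out", "data": {"rows": [[0, 0, 0, 0, 0, 0], [0, 0, 0, 0, 0, 0], [0, 0, 0, 0, 0, 0], [0, 0, 0, 0, 0, 0], [0, 0, 0, 0, 0, 0], [0, 0, 0, 0, 0, 0], [0, 0, 0, 0, 0, 0], [0, 0, 0, 0, 0, 0]], "grip": -1}}

```text
clock: 8.68
tool_pos: [0.6777, 0.0015, -0.0248]
orientation: [-180.0, 0.0, -84.7]
force: [2.1, -0.1, -0.8]
opening: 0.03
gripper_force: 30.0
```

{"op": "carry_out", "data": {"rows": [[0, 0, -0.005, 0, 0, 0], [0, 0, -0.02, 0, 0, 0], [0, 0, -0.04, 0, 0, 0], [0, 0, -0.07, 0, 0, 0], [0, 0, -0.1, 0, 0, 0], [0, 0, -0.12, 0, 0, 0], [0, 0, -0.12, 0, 0, 0]]}}

```text
clock: 9.55
tool_pos: [0.6783, 0.0017, 0.0977]
orientation: [-179.8, 0.0, -84.7]
force: [1.0, -0.6, -4.4]
opening: 0.0302
gripper_force: 30.0
```

```bash
python3 - <<'E'
from h import *
st()
# lifted tube: dark/white masks in the side view
snap('side','s4.png');snap('top','t4.png')
to(.479,.124,.09,-97.8)
E
```

```text
9.55 [0.6783 0.0017 0.0977] [-1.7978e+02  3.0000e-02 -8.4670e+01] [ 1.  -0.6 -4.4] 0.0302 30.0 [ 17.  25.  -6.   0. -59. -11.]
to [-0.1403  0.1854  0.0049] [0.0007 0.0004 0.2288]
```

The lift worked: opening 30 mm, about 4 N of weight, grip force 30 N. Next, carry it over the holder.

```bash
python3 - <<'E'
from h import *
to(.4767,.1036,.09,-97.8)
E
```

```text
to [-0.1202  0.1896  0.0049] [0.0007 0.0004 0.2288]
```

{"op": "carry_out", "data": {"rows": [[-0.01, 0.015, 0, 0, 0, 0.02], [-0.03, 0.045, 0, 0, 0, 0.06], [-0.05, 0.08, 0, 0, 0, 0.1], [-0.07, 0.115, 0, 0, 0, 0.14], [-0.09, 0.145, 0, 0, 0, 0.18], [-0.11, 0.172, 0, 0, 0, 0.21], [-0.12, 0.1895, 0, 0, 0, 0.229], [-0.12, 0.1895, 0, 0, 0, 0.229]]}}

```text
clock: 10.65
tool_pos: [0.4756, 0.1033, 0.0944]
orientation: [179.9, -0.0, -97.7]
force: [0.3, 0.5, -3.4]
opening: 0.0299
gripper_force: 30.0
```

{"op": "carry_out", "data": {"rows": [[0, 0, 0, 0, 0, 0], [0, 0, 0, 0, 0, 0]]}}

```text
clock: 10.9
tool_pos: [0.4778, 0.103, 0.0947]
orientation: [180.0, -0.0, -97.8]
force: [0.9, -0.5, -3.6]
opening: 0.0299
gripper_force: 30.0
```

```bash
python3 - <<'E'
from h import *
st();to(.4767,.1036,.0037,-97.8)
snap('side','s5.png')
cv2.imwrite('pics/c7.png',cv2.resize(cv2.imread('pics/s5.png')[150:290,270:410],None,fx=4.2,fy=4.2,interpolation=cv2.INTER_CUBIC))
E
```

```text
10.9 [0.4778 0.103  0.0947] [ 1.7998e+02 -3.0000e-02 -9.7820e+01] [ 0.9 -0.5 -3.6] 0.0299 30.0 [ 35.   8. -30.   0. -51. -43.]
to [-0.0005  0.0011  0.091 ] [ 0.0004 -0.0005 -0.0003]
```

View pics/c7.png

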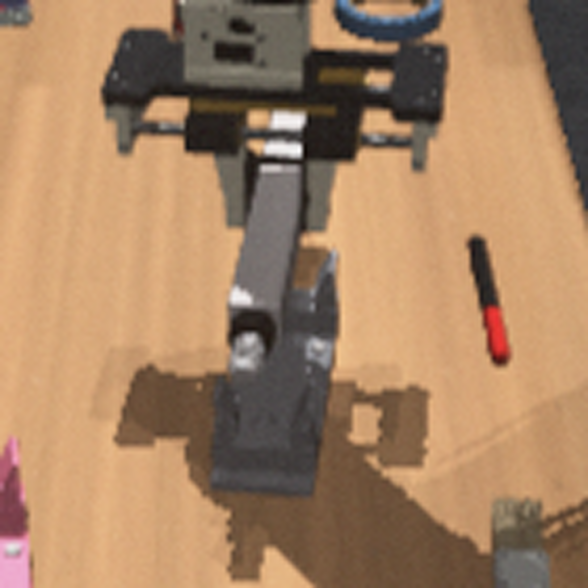

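```bash
python3 - <<'E'
from h import *
u=np.array([.1361,.9907,0]);t=np.array([.4778,.103,.0947+.0413])
for s in(95,141):
  for dz in (-.005,0,.005):
    p=t+u*(s+22.6)/1000+[0,0,dz];print(s,dz,np.round((proj('side',p)-[270,150])*4.2))
E
```

```text
95 -0.005 [252. 330.]
95 0 [252. 323.]
95 0.005 [252. 316.]
141 -0.005 [241. 381.]
141 0 [241. 374.]
141 0.005 [241. 366.]
```

The handle is aligned over the grey holder: the tube end shows at (252, 325) and was predicted at (252, 323). Lower it in steps, watching the force.

{"op": "carry_out", "data": {"rows": [[0, 0.001, 0.02, 0, 0, 0], [0, 0.001, 0.04, 0, 0, 0], [0, 0.001, 0.055, 0, 0, 0], [0, 0.001, 0.065, 0, 0, 0], [0, 0.001, 0.07, 0, 0, 0], [0, 0.001, 0.075, 0, 0, 0]]}}

```text
clock: 11.7
tool_pos: [0.4769, 0.1036, 0.0201]
orientation: [-180.0, 0.0, -97.8]
force: [-0.5, 0.0, -3.7]
opening: 0.03
gripper_force: 30.0
```

{"op": "carry_out", "data": {"rows": [[0, 0, 0.003, 0, 0, 0], [0, 0, 0.006, 0, 0, 0], [0, 0, 0.009, 0, 0, 0], [0, 0, 0.011, 0, 0, 0], [0, 0, 0.013, 0, 0, 0], [0, 0, 0.013, 0, 0, 0]]}}

```text
clock: 12.45
tool_pos: [0.4764, 0.1034, 0.0069]
orientation: [180.0, -0.0, -97.8]
force: [0.6, -0.6, -3.6]
opening: 0.0295
gripper_force: 30.0
```

{"op": "carry_out", "data": {"rows": [[0, 0, 0.001, 0, 0, 0], [0, 0, 0.002, 0, 0, 0], [0, 0, 0.003, 0, 0, 0], [0, 0, 0.003, 0, 0, 0]]}}

```text
clock: 12.95
tool_pos: [0.4765, 0.1035, 0.0051]
orientation: [-180.0, 0.0, -97.8]
force: [-5.6, 0.5, 9.3]
opening: 0.03
gripper_force: 30.0
```

{"op": "carry_out", "data": {"rows": [[0, 0, 0.001, 0, 0, 0], [0, 0, 0.002, 0, 0, 0], [0, 0, 0.002, 0, 0, 0]]}}

```text
clock: 13.32
tool_pos: [0.4766, 0.1035, 0.005]
orientation: [-179.9, 0.0, -97.7]
force: [-14.2, 0.2, 36.5]
opening: 0.0299
gripper_force: 30.0
```

Contact is at z ≈ 0.005, as expected for the floor. Ease off and release.

{"op": "carry_out", "data": {"rows": [[0, 0, -0.002, 0, 0, 0], [0, 0, -0.003, 0, 0, 0]]}}

```text
clock: 13.58
tool_pos: [0.4766, 0.1036, 0.0053]
orientation: [-180.0, 0.0, -97.8]
force: [-0.1, -0.5, -4.0]
opening: 0.0294
gripper_force: 30.0
```

{"op": "carry_out", "data": {"rows": [[0, 0, 0, 0, 0, 0], [0, 0, 0, 0, 0, 0], [0, 0, 0, 0, 0, 0], [0, 0, 0, 0, 0, 0], [0, 0, 0, 0, 0, 0], [0, 0, 0, 0, 0, 0], [0, 0, 0, 0, 0, 0]], "grip": 1}}

```text
clock: 14.45
tool_pos: [0.4764, 0.1035, 0.0051]
orientation: [-180.0, 0.0, -97.8]
force: [-0.6, 1.0, -0.1]
opening: 0.0867
gripper_force: 0.0
```

{"op": "carry_out", "data": {"rows": [[0, 0, -0.03, 0, 0, 0], [0, 0, -0.06, 0, 0, 0], [0.05, 0, -0.08, 0, 0, 0], [0.1, 0, -0.08, 0, 0, 0], [0.147, 0, -0.08, 0, 0, 0], [0.147, 0, -0.08, 0, 0, 0], [0.147, 0, -0.08, 0, 0, 0]]}}

```text
clock: 15.32
tool_pos: [0.4567, -0.0422, 0.0852]
orientation: [-180.0, 0.0, -97.8]
force: [0.5, 1.2, 0.8]
opening: 0.0872
gripper_force: 0.0
```

```bash
python3 - <<'E'
from h import *
st()
snap('side','s6.png');snap('top','t6.png')
cv2.imwrite('pics/c8.png',np.hstack([cv2.resize(cv2.imread('pics/s6.png')[150:290,280:400],(480,560),interpolation=cv2.INTER_CUBIC),cv2.resize(cv2.imread('pics/t6.png')[150:290,260:340],(320,560),interpolation=cv2.INTER_CUBIC)]))
u=np.array([.1357,.9907,0]);m=np.array([.4795,.124,.045])
for s in(-201,-139,-53,95,141):print(s,np.round((proj('side',m+u*s/1000)-[280,150])*4))
E
```

```text
15.32 [ 0.4567 -0.0422  0.0852] [-1.7998e+02  1.0000e-02 -9.7840e+01] [0.5 1.2 0.8] 0.0872 0.0 [ 19.   6. -34.   0. -49. -27.]
-201 [254. 169.]
-139 [245. 215.]
-53 [231. 285.]
95 [204. 427.]
141 [194. 477.]
```

View pics/c8.png

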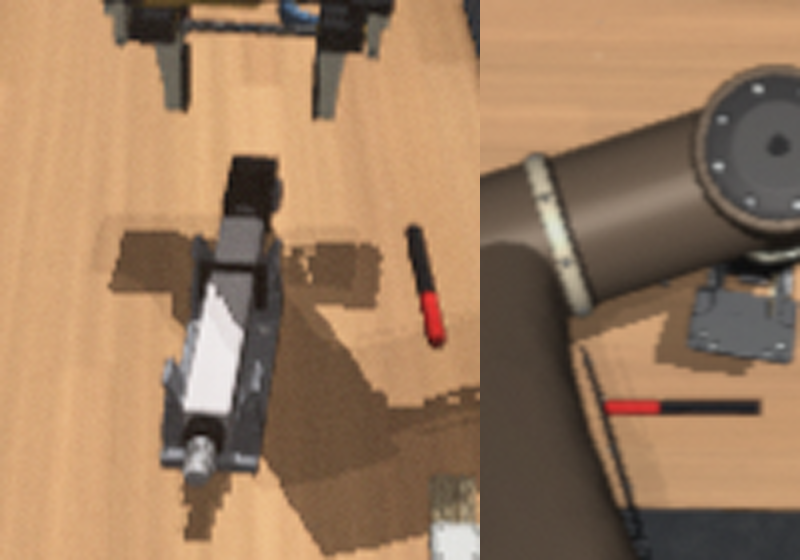

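The handle lies in both saddles: tube end at (208, 425), predicted (204, 427). The collar is between the saddles, the grip sticks out at (254, 180) and the open gripper is above it. Descend on the grip and squeeze.

{"op": "carry_out", "data": {"rows": [[0, 0, 0.03, 0, 0, 0], [0, 0, 0.055, 0, 0, 0], [0, 0, 0.07, 0, 0, 0], [0, 0, 0.08, 0, 0, 0], [0, 0, 0.084, 0, 0, 0], [0, 0, 0.084, 0, 0, 0]]}}

```text
clock: 16.18
tool_pos: [0.4567, -0.0419, 0.0011]
orientation: [-180.0, -0.0, -97.8]
force: [0.5, -0.8, -0.1]
opening: 0.0875
gripper_force: 0.0
```

{"op": "carry_out", "data": {"rows": [[0, 0, 0, 0, 0, 0], [0, 0, 0, 0, 0, 0], [0, 0, 0, 0, 0, 0], [0, 0, 0, 0, 0, 0], [0, 0, 0, 0, 0, 0], [0, 0, 0, 0, 0, 0], [0, 0, 0, 0, 0, 0], [0, 0, 0, 0, 0, 0]], "grip": -1}}

```text
clock: 17.18
tool_pos: [0.4565, -0.0422, 0.001]
orientation: [-180.0, 0.0, -97.8]
force: [0.2, -1.0, -0.7]
opening: 0.0336
gripper_force: 30.0
```

```bash
python3 -c "
from h import *
st()"
```

```text
17.18 [ 0.4565 -0.0422  0.001 ] [-180.     0.   -97.8] [ 0.2 -1.  -0.7] 0.0336 30.0 [ 19.  14. -40.   0. -37. -27.]
```

Opening 33.6 mm at 30 N means the button is flush, with little side load. Draw slowly along tool +x.

{"op": "carry_out", "data": {"rows": [[0.004, 0, 0, 0, 0, 0], [0.008, 0, 0, 0, 0, 0], [0.012, 0, 0, 0, 0, 0], [0.016, 0, 0, 0, 0, 0], [0.02, 0, 0, 0, 0, 0], [0.025, 0, 0, 0, 0, 0], [0.03, 0, 0, 0, 0, 0], [0.03, 0, 0, 0, 0, 0]]}}

```text
clock: 18.18
tool_pos: [0.4524, -0.0723, 0.0011]
orientation: [-180.0, -0.0, -97.8]
force: [0.9, 3.0, -1.9]
opening: 0.0337
gripper_force: 30.0
```

{"op": "carry_out", "data": {"rows": [[0.008, 0, 0, 0, 0, 0], [0.016, 0, 0, 0, 0, 0], [0.024, 0, 0, 0, 0, 0], [0.032, 0, 0, 0, 0, 0], [0.04, 0, 0, 0, 0, 0], [0.048, 0, 0, 0, 0, 0], [0.056, 0, 0, 0, 0, 0], [0.06, 0, 0, 0, 0, 0]]}}

```text
clock: 19.18
tool_pos: [0.4446, -0.1313, 0.0011]
orientation: [-180.0, 0.0, -97.8]
force: [1.3, 6.3, -1.9]
opening: 0.0337
gripper_force: 30.0
```

{"op": "carry_out", "data": {"rows": [[0.006, 0, 0, 0, 0, 0], [0.012, 0, 0, 0, 0, 0], [0.017, 0, 0, 0, 0, 0], [0.022, 0, 0, 0, 0, 0], [0.026, 0, 0, 0, 0, 0], [0.028, 0, 0, 0, 0, 0], [0.03, 0, 0, 0, 0, 0], [0.03, 0, 0, 0, 0, 0]]}}

```text
clock: 20.18
tool_pos: [0.4406, -0.1608, 0.0011]
orientation: [-180.0, 0.0, -97.8]
force: [0.8, 7.8, -1.8]
opening: 0.0338
gripper_force: 30.0
```

{"op": "carry_out", "data": {"rows": [[0.001, 0, 0, 0, 0, 0], [0.002, 0, 0, 0, 0, 0], [0.003, 0, 0, 0, 0, 0], [0.004, 0, 0, 0, 0, 0], [0.004, 0, 0, 0, 0, 0]]}}

```text
clock: 20.8
tool_pos: [0.4401, -0.1646, 0.0011]
orientation: [-180.0, 0.0, -97.8]
force: [1.7, 7.3, -1.0]
opening: 0.0338
gripper_force: 30.0
```

{"op": "carry_out", "data": {"rows": [[0.001, 0, 0, 0, 0, 0], [0.002, 0, 0, 0, 0, 0], [0.003, 0, 0, 0, 0, 0], [0.003, 0, 0, 0, 0, 0]]}}

```text
clock: 21.3
tool_pos: [0.4396, -0.1676, 0.0011]
orientation: [-180.0, 0.0, -97.8]
force: [2.4, 7.9, -2.2]
opening: 0.0339
gripper_force: 30.0
```

{"op": "carry_out", "data": {"rows": [[0.001, 0, 0, 0, 0, 0], [0.002, 0, 0, 0, 0, 0], [0.002, 0, 0, 0, 0, 0]]}}

```text
clock: 21.68
tool_pos: [0.4394, -0.1696, 0.0011]
orientation: [-180.0, 0.0, -97.8]
force: [1.6, 8.0, -1.7]
opening: 0.0338
gripper_force: 30.0
```

{"op": "carry_out", "data": {"rows": [[0.001, 0, 0, 0, 0, 0], [0.002, 0, 0, 0, 0, 0], [0.002, 0, 0, 0, 0, 0]]}}

```text
clock: 22.05
tool_pos: [0.4391, -0.1714, 0.0011]
orientation: [-180.0, 0.0, -97.8]
force: [2.3, 9.7, -1.7]
opening: 0.0338
gripper_force: 30.0
```

{"op": "carry_out", "data": {"rows": [[0.001, 0, 0, 0, 0, 0], [0.0015, 0, 0, 0, 0, 0], [0.0015, 0, 0, 0, 0, 0]]}}

```text
clock: 22.42
tool_pos: [0.4393, -0.1716, 0.0009]
orientation: [-179.9, 0.1, -97.8]
force: [2.6, 20.7, -0.6]
opening: 0.034
gripper_force: 30.0
```

```bash
python3 - <<'E'
from h import *
st()
snap('side','s7.png')
cv2.imwrite('pics/c9.png',cv2.resize(cv2.imread('pics/s7.png')[130:280,280:400],(600,600*150//120)[:2],interpolation=cv2.INTER_CUBIC)[:600])
E
```

```text
22.43 [ 0.4393 -0.1716  0.0009] [-1.7994e+02  1.3000e-01 -9.7800e+01] [ 2.6 20.7 -0.6] 0.034 30.0 [  3.  15. -38.  -0. -37. -10.]
```

View pics/c9.png

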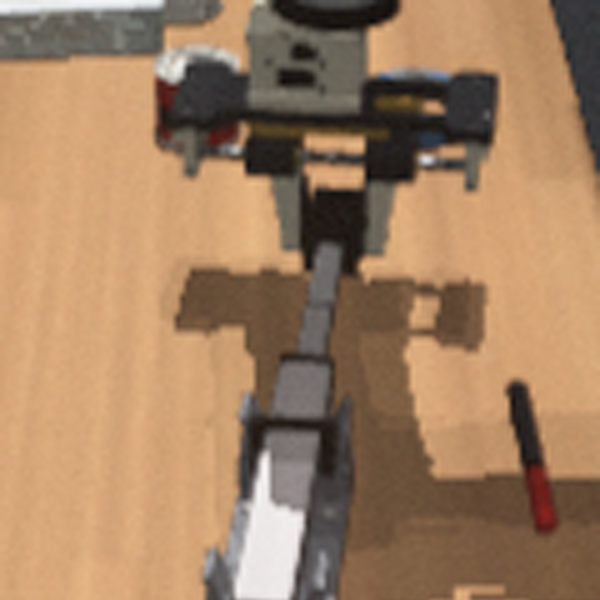

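The crop shows the grip fully out at (330, 220), with the first band at (322, 303) and the second at the tube mouth (312, 350). The collar is against the right saddle and the force shows a hard stop. Check that it holds.

{"op": "carry_out", "data": {"rows": [[0, 0, 0, 0, 0, 0], [0, 0, 0, 0, 0, 0], [0, 0, 0, 0, 0, 0], [0, 0, 0, 0, 0, 0], [0, 0, 0, 0, 0, 0], [0, 0, 0, 0, 0, 0]]}}

```text
clock: 23.22
tool_pos: [0.4392, -0.1716, 0.0009]
orientation: [-179.9, 0.1, -97.8]
force: [2.3, 20.1, -0.8]
opening: 0.0338
gripper_force: 30.0
```

```bash
python3 -c "
from h import *
print(workorder.close_job())"
```

```text
the job is handed in; nothing more can be done
None
```

I handed the job in at about 23 s with the handle lying in the grey holder, its collar against the right saddle and the grip still squeezed and held at the second stop; the pot, tin and tape were not touched, and the first pick missed above the tube without moving it, so I redid it lower.

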